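# Take the slide rack off the drip hook and stand it in the staining dish

### The arm

A 6-joint arm with a two-finger parallel gripper is mounted at the origin on a cart in front of the work surface, level with it; the furniture and walls round the work are solid. World frame = base frame: x ahead of the robot, y to its left, z up, the work surface at z = 0. Lengths are in mm, angles in rad, forces in N, time in s.
With the tool pointing down it reaches from about 250 to 775 mm from the base axis. Payload 4 kg.
Tool frame: the origin (TCP) lies midway between the tips of the shut fingers; the grasp point (between the pads) lies bot.hold_point_z behind it (bot.hold_point_z is the distance from the TCP to the grasp point, in mm); z points along the fingers, y is the line along which they close (so a half turn about z gives the same grasp; the last joint's range is limited). The gripper opens to 85 mm and grips with 20 to 120 N. Pads are 22 mm wide; open, the fingers measure 114 mm over their backs; the gripper's body (76 mm by 85 mm) begins 54 mm behind the grasp point. The pads swing forward as they close: fully open they stand 13 mm farther back than shut.
Start: joints at [1.123, 0.087, 1.371, -0, 1.684, -0.103], TCP at [185.914, 517.642, 231.341] pointing down, gripper open.
Joint ranges: [-3.1, 3.1], [-0.76, 2.03], [0.27, 2.55], [-1.08, 4.22], [0.17, 2.65], [-2.57, 2.57]. Speed limits (rad/s): [2.79, 2.79, 3.14, 3.14, 3.14, 3.14].

### API

Orientations are given as a rotation vector (axis times angle).
In Python, from plant import bot, imaging gives the robot as it stands. The module is installed in compiled form; this text tells all that it offers.
- The arm moves only by the tool send_rows, never from a script. Its argument "deltas" is a list of rows, each a list of 5 numbers: the gripper command: -1 is shut, 1 is fully open, values between are in proportion, then the shift along the world's x, y, z in mm, then the turn about the world's z in rad. In form: [[claw, x, y, z, roll], ...]. A call has 1 to 12 rows; each row shifts and turns the commanded pose from where the row before left it; what a row does not reach is not made up. A row lasts 1/10 s, in which the tool goes at most 50 mm and 8.59 degrees, less where a joint would pass 70% of its speed; a pose out of reach is approached as far as the arm can. A call with a gripper value outside its range is refused whole. The fingers move at their own pace and stop on an object; "grip_force" is the grip in N (left out, the last holds). Time passes only in rows, so rows that do not move let the fingers close. It gives the time, the measured TCP pose, the force, the opening and the grip force at its end, in the units of the state.
- bot.get_obs(): the state, without advancing time (a new reading comes with each control period).
- imaging.get_image(name): name is "side" or "top" or "wrist"; returns a dict with "image" (400x640x3 uint8, red, green, blue), "fx", "fy", "cx", "cy" (pixels), "camera_from_world" (4x4, takes a point from world to camera coordinates); the wrist camera has in their place "mount" (4x4, takes a point from camera to tool coordinates, whose origin is the TCP and whose axes are the flange's). Camera axes: x right, y down, z forward; pixel columns grow to the right and rows downward; lengths in mm; the calibration is good to about 2 mm. A picture is of the moment at which its call begins: read the wrist's pose just before it. There is no depth.
- bot.job_done(): hands the job in; it is judged then, once.
The state is a dict: "t": time; "joint_positions": joint angles; "joint_velocities": joint speeds; "tau": joint torques, N m; "ee_pos": TCP position; "tool_rot": TCP orientation; "contact_force": force on the tool from outside, world axes, zero at the start; "moment": the same for the moment, N m; "grip_width": finger opening in mm; "grip_force": force on a finger pad.
Only numpy, scipy, OpenCV 4.12 (cv2) and the standard library are available. Lean on these libraries where they do the work, as an engineer would, in place of code of your own. Each camera call takes 0.05 s, during which the arm holds its last target. There are 200 camera calls.

### The job

The rack of microscope slides has finished dripping. With the fingertips either side of its grip, feel for the hook's sprung keeper and press it down gently until it is fully open, take hold of the rack, lift it off the hook without wrenching it against the keeper, and lower it gently and upright into the open glass staining dish until it stands on the bottom; let go of it there and leave the keeper shut. Do not disturb the lidded dish, the petri dishes or the flask.

Things in the scene. Friction and masses are not known exactly. Their poses are not given: they have to be found in the camera images.
- drip_stand: Fixed steel drip stand: tray foot 126 x 156 x 14 mm, 14 mm post at its back (60 mm behind the origin, 174 mm high) carrying a hook. Origin on the worktop straight below the hook seat; -x is the hook's open front, y runs along the rack's cross pin, z up. (Room: a pull cord hangs left of the work at x = 0.47, y = 0.13 m, lower end 0.537 m above the worktop; keep the arm clear.)
- hook_seat (a point): Where the middle of the rack's pin lies on the hook, 154 mm above the worktop. The hook is two upright 3 mm cheeks, at y = -8 and +8 mm of the stand: saddle 150 mm high, 10 mm wide in x (the pin has 2 mm of play); nose in front of it 4 mm higher (5 to 10 mm in front of the seat), shank behind it 13 mm higher; underside of the cheeks 136 mm high.
- keeper (a joint): Angle of the sprung keeper about a level pivot along y, 45 mm behind the hook seat, 160.5 mm above the worktop. 0 = shut, 0.30 rad = pressed fully down on its hard stop. A spring shuts it: about 5 N on the thumb wings starts it, 10 N holds it fully down; more than 16 N would bend it.
- keeper_pivot (a point): Middle of the pivot of the aluminium keeper, which has a thumb wing either side of the rack's grip and, below their front edge, two lips that stand shut in front of the pin and keep it in. To free the pin: press both wings down with the fingertips, lift the pin over the noses and draw it forward over the lips. The fingers rise with the pin, so press to 0.28 rad or more before a 5 to 6 mm lift.
- thumb_wings (a point): Middle between the wings' tops as drawn: 175 mm above the worktop shut (sloping up to the front by 0.30 rad), 162 mm pressed (level). The wings are clamped in slots and stand up to 7 mm higher or lower, unmeasured: feel for them. Each reaches 15 to 40 mm sideways of the middle, 15 mm behind to 17 mm in front of the seat. Fingers 30 mm forward slide off and the keeper snaps shut.
- keeper_lips (a point): Middle of the upper edge of the two lips: 13 mm in front of the hook seat; 166 mm above the worktop while shut, 148 mm pressed fully. Each lip reaches from 6 to 17 mm sideways of the middle and is 13 mm high; the rack's 8 mm stem passes between them.
- slide_rack: Steel rack of glass microscope slides, 54 x 87 mm, 33 mm high, about 0.24 kg, hanging on the hook. Origin: centre of its underside; z up; long side along y. A wire bail rises from its ends (92 mm over the wires) to a level wire, top 72 mm above the underside; lifted 8 mm on the hook, this wire meets the cheeks from below, so it cannot be lifted over the shut keeper.
- rack_pin (a point): Middle of the rack's cross pin, 98 mm above its underside: 8 mm thick, 24 mm long in y, lying in the hook's saddle. Below it an 8 mm stem runs down between the cheeks to the bail wire.
- rack_grip (a point): A point in the rack's black grip, 120 mm above the rack's underside. The grip is a block on top of the cross pin: 24 mm wide in y (take it across this width, from above), 14 mm in x, from 102 to 139 mm above the underside.
- open_dish: Open glass staining dish, loose, 0.45 kg: 70 x 104 mm outside (76 x 110 at the rim), 52 mm high, inside 62 x 96 mm, long side along y. Origin: centre of its underside. The rack goes in with 2 to 4 mm to spare on each side, long side along the dish's, either way round.
- dish_floor (a point): Centre of the open dish's inner floor, 5 mm above the worktop.
- lidded_dish: A second such dish with its flat glass lid on (80 x 114 mm, knob to 73 mm high), loose. Not to be disturbed. Origin: centre of its underside.
- petri: Short stack of petri dishes, 60 mm wide, 30 mm high, behind the work. Not to be disturbed.
- flask: Conical flask, 63 mm wide, 104 mm high, behind the work. Not to be disturbed.
Things that resemble listed ones, but are neither listed nor needed, are in the scene too. What is shaped like the slide_rack but purple is not meant.

How it is judged (in metres and radians):
On the way, in this order (a step that is already met when the one before it is completed fails the run):
1. the keeper is pressed open while the rack still hangs on the hook (value of joint keeper above 0.2 rad and distance between rack_pin and hook_seat below 0.008 m), for 0.1 s.
2. the rack is off the hook, in front of it (distance between rack_pin and hook_seat above 0.03 m), for 0.1 s.
At the end, for the whole second after the job is handed in: The rack stands upright (within 0.08 rad) and still on the bottom of the open dish (underside within 4 mm of the dish's inner floor, centre within 9 mm of the dish's), the dish stands level, and the keeper has sprung shut (below 0.04 rad) (z of slide_rack in the frame of open_dish below 0.009 m and horizontal distance between slide_rack and dish_floor below 0.009 m and angle between slide_rack's own z axis and vertical below 0.08 rad and angle between open_dish's own z axis and vertical below 0.05 rad and linear speed of slide_rack below 0.02 m/s and value of joint keeper below 0.04 rad); the robot touches nothing.
It fails at once if the keeper is pressed with more than 16 N (contact force between the fingers and keeper above 16 N).
It fails at once if the rack is wrenched against the keeper with more than 10 N or against the hook with more than 25 N (contact force between slide_rack and keeper above 10 N or contact force between slide_rack and drip_stand above 25 N).
It fails at once if the rack meets the dish with more than 20 N (dropped or rammed) (contact force between slide_rack and open_dish above 20 N).
It fails at once if the rack is tipped by more than 0.5 rad (angle between slide_rack's own z axis and vertical above 0.5 rad).
It fails at once if the lidded dish, the petri dishes or the flask is moved by more than 15 mm (distance of any of lidded_dish, petri, flask from where it was at the start of the episode above 0.015 m).
It also fails if it takes over 69 s, if anything falls off the work surface, if the arm or the gripper's body presses on something with over 40 N, if the wrist force passes 120 N, or if a joint passes its speed limit or range.

## Working session

There is one attempt and no reset: what is moved stays moved. The work goes in short steps, Python scripts to look and compute and a tool call to move; the robot and the scene stay as the last step left them, time stands still between calls to the robot, and variables do not carry over. Pictures are saved under pics/ and viewed, at most 10 in all, crops included, and the job is handed in when it is done.

Besides the shell and the picture viewer there is one more tool, called after ">>>" as name(argument=value, ...), one argument or row to a line, values as JSON. send_rows: Moves the arm, as the interface text tells. Its arguments: {"type":"object","properties":{"deltas":{"type":"array"},"grip_force":{"type":"number"}},"required":["deltas"]}

```bash
mkdir -p pics; cat > h.py <<'E'
import numpy as np, cv2
from plant import bot, imaging
def ray(d,u,v):
    T=np.linalg.inv(d["camera_from_world"]); r=T[:3,:3]@np.array([(u-d["cx"])/d["fx"],(v-d["cy"])/d["fy"],1]); return T[:3,3],r
def onz(d,u,v,z):
    o,r=ray(d,u,v); return o+r*(z-o[2])/r[2]
def proj(d,p):
    q=d["camera_from_world"]@np.append(p,1); return d["fx"]*q[0]/q[2]+d["cx"], d["fy"]*q[1]/q[2]+d["cy"]
E
python3 - <<'E'
from h import *
import pickle
for n in("top","side"):
    d=imaging.get_image(n); pickle.dump(d,open(n+".pkl","wb"))
    cv2.imwrite(f"pics/{n}0.png",d["image"][:,:,::-1])
    print(n,d["fx"],d["cx"],d["cy"],np.linalg.inv(d["camera_from_world"]).round(3))
o=bot.get_obs();print(o,bot.hold_point_z)
E
```

```text
top 372.91573762132816 318.1768974281092 200.28946629623806 [[-1.60000e-02 -9.83000e-01  1.85000e-01  4.08712e+02]
 [-1.00000e+00  1.60000e-02 -2.00000e-03 -1.57008e+02]
 [-1.00000e-03 -1.85000e-01 -9.83000e-01  9.43318e+02]
 [ 0.00000e+00  0.00000e+00  0.00000e+00  1.00000e+00]]
side 409.76708345486105 315.5469330990842 203.3991675130667 [[-9.84000e-01 -1.13000e-01  1.39000e-01  4.54242e+02]
 [-1.79000e-01  6.53000e-01 -7.36000e-01  5.90709e+02]
 [-8.00000e-03 -7.49000e-01 -6.63000e-01  7.87243e+02]
 [ 0.00000e+00  0.00000e+00  0.00000e+00  1.00000e+00]]
{'t': 0.1, 'joint_positions': array([ 1.12288845e+00,  8.78990872e-02,  1.37214517e+00,  2.40360395e-05,
        1.68360362e+00, -1.03080549e-01]), 'joint_velocities': array([ 0.00186257, -0.00297909, -0.00271634, -0.00128239, -0.00166692,
       -0.00065486]), 'tau': array([ 2.08060730e-03, -3.53017223e+01, -3.14217603e+01, -1.07043800e-04,
        7.96080683e-03, -4.64208836e-05]), 'ee_pos': array([185.70523346, 517.21100351, 230.22501569]), 'tool_rot': array([-0.53886964, -3.09443977,  0.00309582]), 'contact_force': array([0.20299742, 0.32104705, 0.56594447]), 'moment': array([-0.02615496, -0.03534032, -0.03449972]), 'grip_force': 0.0, 'grip_width': 85.44070972961022} 18.700000000000003
```

View pics/top0.png

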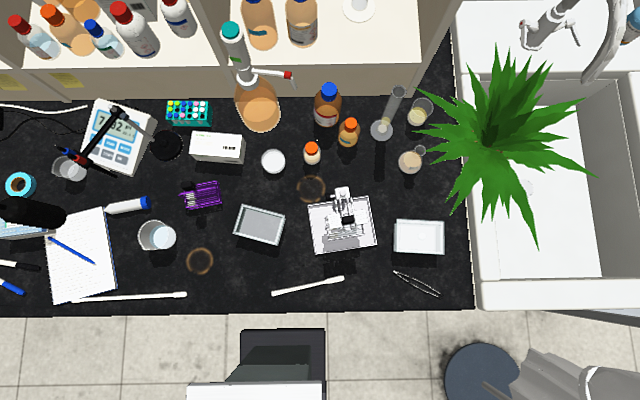

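View pics/side0.png

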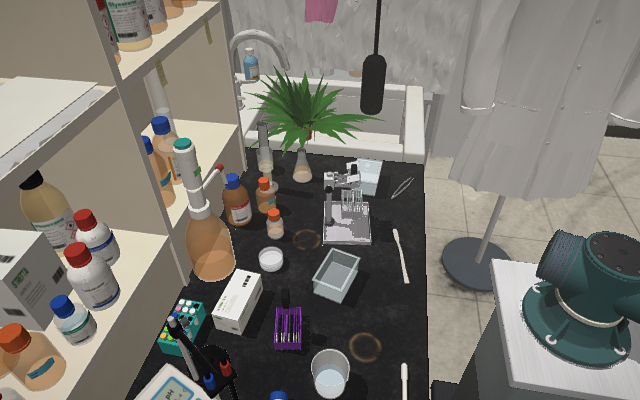

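Top view: the stand with hanging steel rack is at about (342,225). The dish candidates are (259,225), which is open with a visible inner floor, and (419,237), which looks lidded. The rack at (201,195) is purple, so it isn't the one meant. I'll confirm with one enlarged crop.

```bash
python3 - <<'E'
from h import *
import pickle
t=pickle.load(open("top.pkl","rb"));s=pickle.load(open("side.pkl","rb"))
a=cv2.resize(t["image"][180:270,225:455],None,fx=3.4,fy=3.4,interpolation=cv2.INTER_CUBIC)
b=cv2.resize(s["image"][150:310,300:400],None,fx=1.8,fy=1.8,interpolation=cv2.INTER_CUBIC)
b=cv2.resize(s["image"][155:250,310:390],None,fx=3.1,fy=3.1,interpolation=cv2.INTER_CUBIC)
b2=cv2.resize(s["image"][240:305,305:370],(b.shape[0],b.shape[0]),interpolation=cv2.INTER_CUBIC)
b=np.hstack([b,b2]); c=np.zeros((a.shape[0]+b.shape[0],max(a.shape[1],b.shape[1]),3),np.uint8)
c[:a.shape[0],:a.shape[1]]=a; c[a.shape[0]:,:b.shape[1]]=b
print(c.shape,a.shape,b.shape);cv2.imwrite("pics/c1.png",c[:,:,::-1])
E
```

```text
(600, 782, 3) (306, 782, 3) (294, 542, 3)
```

View pics/c1.png

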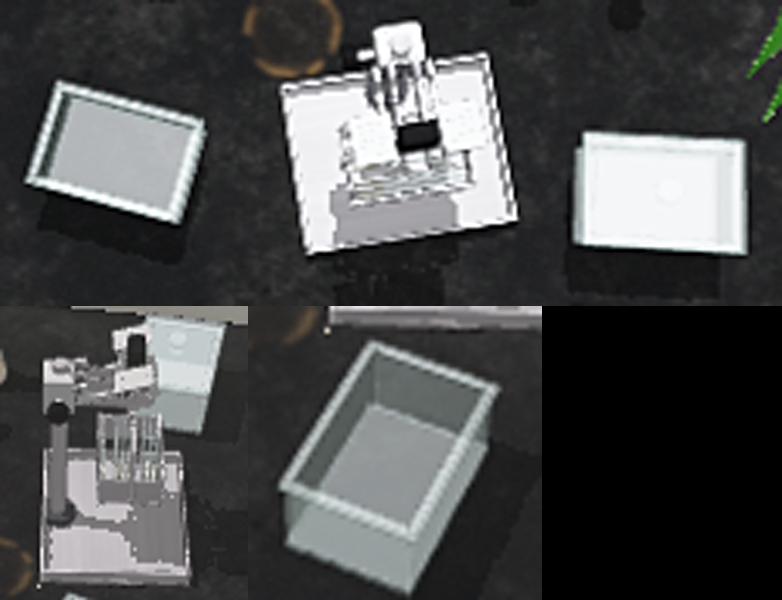

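The crop confirms three things:
- The left dish (259,225) is open, with bare walls and floor visible.
- The right dish (419,237) has the lid and knob.
- The black grip of the steel rack is at (348,220).

Next I'll measure them.

```bash
python3 - <<'E'
from h import *
import pickle
from scipy.spatial.transform import Rotation as R
t=pickle.load(open("top.pkl","rb"));s=pickle.load(open("side.pkl","rb"))
def corners(c,z,n):
    P=np.array([onz(t,225+(u+.5)/3.4-.5,180+(v+.5)/3.4-.5,z) for u,v in c]); 
    e=P[1]-P[0]; f=P[2]-P[3]; g=e+f
    print(n,P.mean(0).round(1),"yaw of y",np.arctan2(g[0],-g[1]).round(3),[np.linalg.norm(P[i]-P[i-1]).round(1) for i in range(4)])
    return P.mean(0)
corners([(60,81),(206,119),(180,223),(26,184)],52,"open")
corners([(282,87),(488,54),(518,218),(307,254)],14,"foot")
corners([(583,132),(747,140),(747,254),(575,243)],54,"lid")
def blk(d,u0,u1,v0,v1,n):
    g=d["image"][v0:v1,u0:u1].max(2); m=(g<60).astype(np.uint8)
    k,l,st,c=cv2.connectedComponentsWithStats(m)
    for i in range(1,k):
        if st[i,4]>8: print(n,c[i]+[u0,v0],st[i], [cv2.minAreaRect(np.argwhere(l==i)[:,::-1].astype(np.float32))])
blk(t,338,360,210,230,"top"); blk(s,345,362,158,180,"side")
for p in[(347.9,219.5)]: print("grip@195",onz(t,*p,195))
g=onz(t,347.9,219.5,192)
print(proj(s,g), R.from_rotvec(bot.get_obs()["tool_rot"]).as_matrix().round(3))
E
```

```text
open [520.7 -16.7  52. ] yaw of y -0.267 [np.float64(76.6), np.float64(108.3), np.float64(75.4), np.float64(112.3)]
foot [ 521.5 -217.8   14. ] yaw of y 0.148 [np.float64(124.5), np.float64(155.9), np.float64(123.5), np.float64(156.1)]
lid [ 485.8 -399.5   54. ] yaw of y -0.072 [np.float64(78.3), np.float64(115.7), np.float64(79.9), np.float64(119.4)]
top [347.45360825 219.6185567 ] [ 4  5 12 10 97] [((9.513513565063477, 9.58108139038086), (7.891151428222656, 12.329923629760742), 80.53767395019531)]
side [348.375      162.01785714] [ 0  0 12 15 56] [((5.5, 7.0), (14.0, 11.0), 90.0)]
side [353.50909091 169.07272727] [ 6  6  6 11 55] [((8.5, 11.0), (10.0, 5.0), 90.0)]
grip@195 [ 509.29198336 -218.23551549  195.        ]
(np.float64(354.5742068945335), np.float64(166.83836481965938)) [[-0.941  0.338 -0.001]
 [ 0.338  0.941 -0.002]
 [ 0.    -0.002 -1.   ]]
```

Coordinates come out consistent: grip about (511,-218) with yaw +0.148, open dish about (521,-17) with yaw -0.267. I'll retract first so the arm passes the cord at a small radius.

>>> send_rows(
  deltas=[
    [-0.2,2,-30,4,0],
    [-0.2,2,-36,4,0],
    [-0.2,2,-36,4,0],
    [-0.2,2,-36,4,0],
    [-0.2,2,-36,4,0],
    [-0.2,2,-36,4,0],
    [-0.2,15,-34,4,0.05],
    [-0.2,15,-34,4,0.05],
    [-0.2,15,-34,4,0.05],
    [-0.2,15,-34,4,0.05],
    [-0.2,15,-34,4,0.05],
    [-0.2,15,-34,0,0.05],
  ],
  grip_force=20,
)

```text
t: 1.3
ee_pos: [288.2, 102.3, 275.7]
tool_rot: [0.067, 3.139, 0.001]
contact_force: [1.2, -0.1, -1.1]
grip_width: 33.8
grip_force: 0.0
```

>>> send_rows(
  deltas=[
    [-0.2,15,-34,0,0.05],
    [-0.2,13,-34,0,0.05],
    [-0.2,13,-34,0,0.05],
    [-0.2,0,-35,0,0.043],
    [-0.2,0,-35,0,0],
    [-0.2,0,-35,0,0],
    [-0.2,0,-35,0,0],
    [-0.2,15,-35,0,0],
    [-0.2,25,-20,0,0],
    [-0.2,30,-10,0,0],
    [-0.2,0,0,0,0],
    [-0.2,0,0,0,0],
  ],
)

```text
t: 2.5
ee_pos: [398.7, -203.2, 274.3]
tool_rot: [0.233, -3.131, -0.003]
contact_force: [0.3, 0.2, 0.7]
grip_width: 34.4
grip_force: 0.0
```

>>> send_rows(
  deltas=[
    [-0.2,28,-4,-4,0],
    [-0.2,28,-4,-5,0],
    [-0.2,28,-4,-5,0],
    [-0.2,28,-3,-5,0],
    [-0.2,0,0,0,0],
    [-0.2,0,0,0,0],
    [-0.2,0,0,0,0],
  ],
)

```text
t: 3.2
ee_pos: [510.0, -218.0, 257.2]
tool_rot: [-0.233, 3.133, -0.001]
contact_force: [-0.8, 0.9, -0.7]
grip_width: 34.5
grip_force: 0.0
```

```bash
python3 - <<'E'
from h import *
import pickle
from scipy.spatial.transform import Rotation as R
o=bot.get_obs(); d=imaging.get_image("wrist"); pickle.dump((o,d),open("w1.pkl","wb"))
cv2.imwrite("pics/w1.png",d["image"][:,:,::-1])
T=np.eye(4);T[:3,:3]=R.from_rotvec(o["tool_rot"]).as_matrix();T[:3,3]=o["ee_pos"]
C=T@d["mount"]; print(d["mount"].round(2),C.round(2),o["ee_pos"],o["joint_positions"].round(2),o["contact_force"])
d["camera_from_world"]=np.linalg.inv(C)
print(proj(d,[511,-218.3,195]))
E
```

```text
[[  -0.     -0.96   -0.26   65.4 ]
 [   1.     -0.      0.     -0.82]
 [  -0.     -0.26    0.96 -142.06]
 [   0.      0.      0.      1.  ]] [[-1.5000e-01  9.5000e-01  2.6000e-01  4.4536e+02]
 [ 9.9000e-01  1.4000e-01  4.0000e-02 -2.2842e+02]
 [-0.0000e+00  2.6000e-01 -9.6000e-01  3.9923e+02]
 [ 0.0000e+00  0.0000e+00  0.0000e+00  1.0000e+00]] [ 509.97701036 -218.02477193  257.1888605 ] [-0.51  0.09  1.31 -0.    1.73 -2.23] [-0.75209949  0.8680222  -0.74578876]
(np.float64(320.59918843725075), np.float64(208.0972556600278))
```

View pics/w1.png

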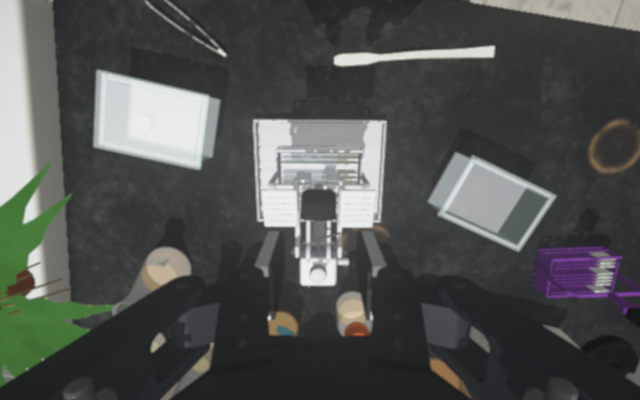

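The wrist view shows the grip at (318,205) with white wings either side at (281,208) and (357,208). The open dish is at (497,202) and the foot is square to the image, so the yaw is right. I'll take the grip centre from the mask.

```bash
python3 - <<'E'
from h import *
import pickle
from scipy.spatial.transform import Rotation as R
o,d=pickle.load(open("w1.pkl","rb"))
T=np.eye(4);T[:3,:3]=R.from_rotvec(o["tool_rot"]).as_matrix();T[:3,3]=o["ee_pos"]
d["camera_from_world"]=np.linalg.inv(T@d["mount"])
g=d["image"].max(2); m=(g[180:230,295:345]<75).astype(np.uint8)
k,l,st,c=cv2.connectedComponentsWithStats(m,connectivity=4)
for i in range(1,k):
    if st[i,4]>100:
        print(st[i],c[i]+[295,180])
for v in (190,200,206,210,215): print(v,g[v,298:342].tolist())
print([g[v,318] for v in range(180,235)])
ca,sa=np.cos(.148),np.sin(.148)
for x in(-7,7):
  for y in(-12,12): 
    for z in (195,160): print(x,y,z,np.round(proj(d,[511+ca*x-sa*y,-218.3+sa*x+ca*y,z]),1))
h=cv2.cvtColor(d["image"],cv2.COLOR_RGB2GRAY)
m=(h[140:265,415:565]>105).astype(np.uint8)
k,l,st,c=cv2.connectedComponentsWithStats(m); i=1+np.argmax(st[1:,4]); print(st[i])
# rim corners by eye
P=np.array([onz(d,u,v,52) for u,v in[(478,155),(555,194),(520,249),(438,204)]]);print(P.round(1),P.mean(0))
F=np.array([onz(d,u,v,14) for u,v in[(253,120),(386,120)]]);print(F.round(1))
E
```

```text
[  7  10  33  29 713] [319.17391304 201.93969144]
190 [165, 195, 219, 218, 198, 171, 146, 119, 93, 79, 74, 72, 72, 73, 74, 73, 71, 71, 69, 71, 70, 71, 71, 70, 73, 82, 93, 95, 88, 78, 76, 76, 79, 96, 128, 166, 194, 214, 221, 214, 187, 174, 184, 191]
200 [156, 166, 155, 115, 78, 65, 65, 64, 65, 65, 64, 65, 65, 64, 65, 64, 65, 65, 64, 65, 65, 65, 65, 65, 65, 64, 65, 65, 64, 65, 64, 65, 64, 64, 64, 64, 69, 102, 151, 183, 196, 204, 216, 228]
206 [164, 172, 158, 115, 78, 71, 72, 73, 73, 73, 74, 73, 73, 74, 73, 74, 73, 73, 73, 72, 73, 73, 73, 73, 72, 72, 73, 72, 72, 72, 73, 72, 72, 71, 71, 69, 71, 105, 151, 180, 195, 205, 218, 231]
210 [169, 161, 141, 105, 76, 72, 74, 75, 75, 75, 75, 75, 76, 75, 75, 74, 74, 74, 74, 74, 74, 75, 75, 74, 74, 74, 74, 73, 73, 74, 74, 74, 73, 73, 72, 70, 76, 121, 177, 198, 201, 211, 222, 232]
215 [202, 175, 128, 87, 71, 72, 74, 77, 77, 78, 77, 77, 77, 76, 77, 76, 76, 76, 76, 75, 75, 75, 76, 75, 75, 76, 75, 75, 75, 75, 75, 75, 75, 73, 73, 70, 69, 89, 125, 159, 187, 212, 226, 234]
[np.uint8(172), np.uint8(154), np.uint8(141), np.uint8(128), np.uint8(120), np.uint8(
[... 402 characters left out ...]
p.uint8(75), np.uint8(75), np.uint8(77), np.uint8(75), np.uint8(75), np.uint8(77), np.uint8(91), np.uint8(105), np.uint8(113), np.uint8(114), np.uint8(114), np.uint8(114), np.uint8(114), np.uint8(114), np.uint8(114), np.uint8(114), np.uint8(114), np.uint8(113), np.uint8(113), np.uint8(113), np.uint8(113)]
-7 -12 195 [302.4 198. ]
-7 -12 160 [304.8 185.1]
-7 12 195 [338.9 198. ]
-7 12 160 [336.3 185.1]
7 -12 195 [302.7 218.1]
7 -12 160 [305.  202.7]
7 12 195 [338.5 218.1]
7 12 160 [336.  202.7]
[  13   12  129  100 6126]
[[472.4 -52.2  52. ]
 [502.1  44.6  52. ]
 [572.2  26.6  52. ]
 [532.7 -81.5  52. ]] [519.86665803 -15.62045064  52.        ]
[[ 474.3 -303.    14. ]
 [ 451.5 -150.    14. ]]
```

>>> send_rows(
  deltas=[
    [-0.2,2.5,-1.3,-15,0],
    [-0.2,0,0,-18,0],
    [-0.2,0,0,-18,0],
    [-0.2,0,0,-14,0],
    [-0.2,0,0,0,0],
    [-0.2,0,0,0,0],
    [-0.2,0,0,0,0],
  ],
)

```text
t: 3.95
ee_pos: [513.9, -220.0, 192.6]
tool_rot: [-0.232, 3.131, -0.002]
contact_force: [0.2, -0.3, -0.2]
grip_width: 34.4
grip_force: 0.0
```

>>> send_rows(
  deltas=[
    [-0.2,0,0,-1,0],
    [-0.2,0,0,-1,0],
    [-0.2,0,0,-1,0],
    [-0.2,0,0,0,0],
  ],
)

```text
t: 4.35
ee_pos: [513.4, -219.6, 188.2]
tool_rot: [0.233, -3.133, -0.0]
contact_force: [0.1, -0.9, -0.3]
grip_width: 34.1
grip_force: 0.0
```

>>> send_rows(
  deltas=[
    [-0.2,0,0,-1,0],
    [-0.2,0,0,-1,0],
    [-0.2,0,0,-1,0],
    [-0.2,0,0,0,0],
  ],
)

```text
t: 4.75
ee_pos: [513.3, -219.6, 185.1]
tool_rot: [0.233, -3.133, -0.001]
contact_force: [0.6, 0.1, 0.4]
grip_width: 34.3
grip_force: 0.0
```

>>> send_rows(
  deltas=[
    [-0.2,0,0,-1,0],
    [-0.2,0,0,-1,0],
    [-0.2,0,0,0,0],
  ],
)

```text
t: 5.05
ee_pos: [513.4, -219.7, 183.3]
tool_rot: [0.233, -3.133, -0.0]
contact_force: [0.8, -0.3, 0.6]
grip_width: 34.3
grip_force: 0.1
```

>>> send_rows(
  deltas=[
    [-0.2,0,0,-1,0],
    [-0.2,0,0,-1,0],
    [-0.2,0,0,0,0],
  ],
)

```text
t: 5.35
ee_pos: [513.3, -219.8, 182.2]
tool_rot: [-0.232, 3.133, -0.001]
contact_force: [-2.2, 1.9, 4.7]
grip_width: 34.1
grip_force: 2.1
```

>>> send_rows(
  deltas=[
    [-0.2,0,0,-1,0],
    [-0.2,0,0,-1,0],
    [-0.2,0,0,0,0],
  ],
)

```text
t: 5.65
ee_pos: [513.2, -219.9, 180.1]
tool_rot: [0.232, -3.133, 0.001]
contact_force: [-2.4, 0.1, 5.9]
grip_width: 34.3
grip_force: 2.4
```

>>> send_rows(
  deltas=[
    [-0.2,0,0,-1,0],
    [-0.2,0,0,-1,0],
    [-0.2,0,0,0,0],
  ],
)

```text
t: 5.95
ee_pos: [513.1, -220.0, 178.3]
tool_rot: [0.232, -3.133, 0.001]
contact_force: [-3.3, -0.0, 6.1]
grip_width: 34.2
grip_force: 2.7
```

>>> send_rows(
  deltas=[
    [-0.2,0,0,-1,0],
    [-0.2,0,0,-1,0],
    [-0.2,0,0,-1,0],
    [-0.2,0,0,-1,0],
    [-0.2,0,0,0,0],
  ],
)

```text
t: 6.45
ee_pos: [512.7, -220.1, 174.5]
tool_rot: [0.232, -3.132, 0.002]
contact_force: [-4.1, -0.7, 7.5]
grip_width: 34.2
grip_force: 3.4
```

>>> send_rows(
  deltas=[
    [-0.2,0,0,-1,0],
    [-0.2,0,0,-1,0],
    [-0.2,0,0,0,0],
  ],
)

```text
t: 6.75
ee_pos: [512.4, -220.2, 172.7]
tool_rot: [0.232, -3.131, 0.002]
contact_force: [-5.2, 0.4, 8.3]
grip_width: 33.8
grip_force: 3.8
```

>>> send_rows(
  deltas=[
    [-0.2,0,0,-1,0],
    [-0.2,0,0,-1,0],
    [-0.2,0,0,0,0],
  ],
)

```text
t: 7.05
ee_pos: [512.3, -220.2, 170.8]
tool_rot: [0.232, -3.131, 0.002]
contact_force: [-7.0, 0.1, 9.6]
grip_width: 34.5
grip_force: 4.1
```

Sideways drag is building up because the wing arcs forward, so I'll follow it in -x to relieve it.

>>> send_rows(
  deltas=[
    [-0.2,-0.7,-0.1,0,0],
    [-0.2,-0.7,-0.1,0,0],
    [-0.2,0,0,0,0],
  ],
)

```text
t: 7.35
ee_pos: [512.3, -220.2, 171.3]
tool_rot: [-0.232, 3.131, -0.002]
contact_force: [-2.6, 0.1, 8.1]
grip_width: 33.9
grip_force: 3.8
```

>>> send_rows(
  deltas=[
    [-0.2,-0.5,0,-0.5,0],
    [-0.2,-0.3,0,-0.5,0],
    [-0.2,0,0,0,0],
  ],
)

```text
t: 7.65
ee_pos: [512.0, -220.3, 170.4]
tool_rot: [-0.232, 3.13, -0.003]
contact_force: [-0.7, 0.2, 7.9]
grip_width: 34.6
grip_force: 3.9
```

>>> send_rows(
  deltas=[
    [-0.2,-0.3,0,-0.7,0],
    [-0.2,-0.3,0,-0.7,0],
    [-0.2,0,0,0,0],
  ],
)

```text
t: 7.95
ee_pos: [511.7, -220.3, 169.1]
tool_rot: [-0.232, 3.129, -0.003]
contact_force: [-0.3, -0.7, 7.9]
grip_width: 34.1
grip_force: 4.1
```

>>> send_rows(
  deltas=[
    [-0.2,-0.2,0,-0.5,0],
    [-0.2,-0.2,0,-0.5,0],
    [-0.2,0,0,0,0],
  ],
)

```text
t: 8.25
ee_pos: [511.6, -220.3, 168.4]
tool_rot: [-0.232, 3.128, -0.004]
contact_force: [-0.4, 0.4, 10.3]
grip_width: 34.2
grip_force: 4.2
```

>>> send_rows(
  deltas=[
    [-0.2,-0.1,0,-0.4,0],
    [-0.2,-0.1,0,-0.4,0],
    [-0.2,0,0,0,0],
  ],
)

```text
t: 8.55
ee_pos: [511.5, -220.3, 167.7]
tool_rot: [-0.232, 3.128, -0.004]
contact_force: [-0.3, 0.3, 8.8]
grip_width: 34.0
grip_force: 4.3
```

>>> send_rows(
  deltas=[
    [-0.2,-0.1,0,-0.4,0],
    [-0.2,-0.1,0,-0.4,0],
    [-0.2,0,0,0,0],
  ],
)

```text
t: 8.85
ee_pos: [511.4, -220.4, 167.0]
tool_rot: [-0.232, 3.128, -0.004]
contact_force: [-0.5, -0.1, 9.4]
grip_width: 34.4
grip_force: 4.5
```

>>> send_rows(
  deltas=[
    [-0.2,-0.1,0,-0.4,0],
    [-0.2,0,0,0,0],
  ],
)

```text
t: 9.05
ee_pos: [511.3, -220.3, 166.8]
tool_rot: [-0.232, 3.128, -0.004]
contact_force: [-1.4, -0.4, 9.5]
grip_width: 34.2
grip_force: 4.7
```

>>> send_rows(
  deltas=[
    [-0.2,-0.1,0,-0.4,0],
    [-0.2,0,0,0,0],
  ],
)

```text
t: 9.25
ee_pos: [511.3, -220.4, 166.5]
tool_rot: [-0.232, 3.127, -0.004]
contact_force: [0.1, 0.5, 10.1]
grip_width: 34.4
grip_force: 4.9
```

>>> send_rows(
  deltas=[
    [-0.2,0,0,-0.4,0],
    [-0.2,0,0,0,0],
  ],
)

```text
t: 9.45
ee_pos: [511.3, -220.4, 166.4]
tool_rot: [-0.232, 3.127, -0.004]
contact_force: [-0.6, 0.5, 11.5]
grip_width: 34.5
grip_force: 5.2
```

>>> send_rows(
  deltas=[
    [-0.2,0,0,-0.4,0],
    [-0.2,0,0,0,0],
  ],
)

```text
t: 9.65
ee_pos: [511.3, -220.4, 166.3]
tool_rot: [-0.233, 3.127, -0.004]
contact_force: [0.1, 1.7, 12.3]
grip_width: 34.3
grip_force: 5.8
```

The height has stopped at 166.3 while the force keeps rising to about 12 N, so this is the hard stop. Now I'll close on the grip, easing up slightly to offset the pads' forward swing.

>>> send_rows(
  deltas=[
    [-0.25,0,0,0.3,0],
    [-0.3,0,0,0.3,0],
    [-0.3,0,0,0,0],
  ],
  grip_force=25,
)

```text
t: 9.95
ee_pos: [511.3, -219.6, 166.7]
tool_rot: [-0.233, 3.127, -0.002]
contact_force: [-1.4, 2.6, 12.1]
grip_width: 30.0
grip_force: 5.7
```

>>> send_rows(
  deltas=[
    [-0.36,0,0,0.5,0],
    [-0.36,0,0,0.1,0],
    [-0.36,0,0,0,0],
  ],
)

```text
t: 10.25
ee_pos: [511.3, -219.5, 167.0]
tool_rot: [-0.233, 3.127, -0.002]
contact_force: [0.0, 2.9, 10.9]
grip_width: 27.2
grip_force: 5.1
```

>>> send_rows(
  deltas=[
    [-0.41,0,0,0.4,0],
    [-0.41,0,0,0,0],
    [-0.41,0,0,0,0],
  ],
)

```text
t: 10.55
ee_pos: [511.3, -219.7, 167.3]
tool_rot: [-0.233, 3.127, -0.002]
contact_force: [-0.7, 1.9, 9.7]
grip_width: 25.4
grip_force: 4.9
```

>>> send_rows(
  deltas=[
    [-0.5,0,0,0,0],
    [-0.6,0,0,0,0],
    [-0.7,0,0,0,0],
    [-0.7,0,0,0,0],
  ],
)

```text
t: 10.95
ee_pos: [511.4, -219.6, 167.4]
tool_rot: [-0.233, 3.127, -0.002]
contact_force: [-0.4, 3.0, 9.9]
grip_width: 23.2
grip_force: 29.2
```

>>> send_rows(
  deltas=[
    [-0.7,0,0.5,0,0],
    [-0.7,0,0,0.7,0],
    [-0.7,0,0,0.7,0],
    [-0.7,0,0,0.6,0],
    [-0.7,0,0,0,0],
    [-0.7,0,0,0,0],
  ],
)

```text
t: 11.55
ee_pos: [511.4, -219.5, 168.2]
tool_rot: [-0.233, 3.128, -0.002]
contact_force: [1.0, 0.9, 6.2]
grip_width: 23.6
grip_force: 29.9
```

>>> send_rows(
  deltas=[
    [-0.7,0,0,0.7,0],
    [-0.7,0,0,0.7,0],
    [-0.7,0,0,0.7,0],
    [-0.7,0,0,0.7,0],
    [-0.7,0,0,0.6,0],
    [-0.7,0,0,0,0],
    [-0.7,0,0,0,0],
  ],
)

```text
t: 12.25
ee_pos: [511.6, -219.4, 170.7]
tool_rot: [-0.233, 3.128, -0.002]
contact_force: [6.8, 1.1, 4.3]
grip_width: 23.4
grip_force: 29.7
```

>>> send_rows(
  deltas=[
    [-0.7,0.5,0.1,0.3,0],
    [-0.7,0.5,0.1,0.3,0],
    [-0.7,0,0,0.3,0],
    [-0.7,0,0,0,0],
  ],
)

```text
t: 12.65
ee_pos: [511.7, -219.3, 171.1]
tool_rot: [-0.233, 3.13, -0.001]
contact_force: [5.8, 0.6, 4.4]
grip_width: 23.6
grip_force: 29.6
```

>>> send_rows(
  deltas=[
    [-0.7,0.3,0,0.6,0],
    [-0.7,0,0,0.6,0],
    [-0.7,0,0,0.5,0],
    [-0.7,0,0,0,0],
    [-0.7,0,0,0,0],
  ],
)

```text
t: 13.15
ee_pos: [512.0, -219.3, 172.5]
tool_rot: [-0.233, 3.13, -0.001]
contact_force: [5.0, 0.1, 3.3]
grip_width: 23.6
grip_force: 29.5
```

>>> send_rows(
  deltas=[
    [-0.7,0,0,0.7,0],
    [-0.7,0,0,0,0],
    [-0.7,-1,-0.1,0,0],
    [-0.7,-1,-0.2,0,0],
    [-0.7,-1,-0.1,0,0],
    [-0.7,0,0,0,0],
  ],
)

```text
t: 13.75
ee_pos: [508.5, -219.6, 172.9]
tool_rot: [-0.233, 3.131, -0.0]
contact_force: [4.5, 1.0, 2.9]
grip_width: 23.5
grip_force: 30.1
```

>>> send_rows(
  deltas=[
    [-0.7,-1,-0.15,0,0],
    [-0.7,-1,-0.15,0,0],
    [-0.7,-1,-0.15,0,0],
    [-0.7,0,0,0,0],
  ],
)

```text
t: 14.15
ee_pos: [505.5, -219.9, 172.8]
tool_rot: [-0.233, 3.132, 0.0]
contact_force: [5.2, -0.1, 3.3]
grip_width: 23.7
grip_force: 30.0
```

>>> send_rows(
  deltas=[
    [-0.7,-1,-0.15,0,0],
    [-0.7,-1,-0.15,0,0],
    [-0.7,-1,-0.15,0,0],
    [-0.7,0,0,0,0],
  ],
)

```text
t: 14.55
ee_pos: [501.8, -220.4, 172.9]
tool_rot: [0.232, -3.133, -0.001]
contact_force: [5.0, 0.1, 3.0]
grip_width: 23.4
grip_force: 29.8
```

>>> send_rows(
  deltas=[
    [-0.7,-1,-0.15,0,0],
    [-0.7,-1,-0.15,0,0],
    [-0.7,-1,-0.15,0,0],
    [-0.7,-1,-0.15,0,0],
    [-0.7,0,0,0,0],
  ],
)

```text
t: 15.05
ee_pos: [497.7, -221.1, 173.0]
tool_rot: [0.232, -3.133, -0.0]
contact_force: [3.4, 0.2, 3.9]
grip_width: 23.5
grip_force: 29.8
```

>>> send_rows(
  deltas=[
    [-0.7,-1,-0.15,0,0],
    [-0.7,-1,-0.15,0,0],
    [-0.7,-1,-0.15,0,0],
    [-0.7,-1,-0.15,0,0],
    [-0.7,-1,-0.15,0,0],
    [-0.7,0,0,0,0],
  ],
)

```text
t: 15.65
ee_pos: [492.7, -221.9, 173.1]
tool_rot: [0.232, -3.133, -0.0]
contact_force: [3.5, 1.1, 3.1]
grip_width: 23.7
grip_force: 29.7
```

>>> send_rows(
  deltas=[
    [-0.7,-2,-0.3,0,0],
    [-0.7,-2,-0.3,0,0],
    [-0.7,-2,-0.3,0,0],
    [-0.7,-3,-0.4,0,0],
    [-0.7,-6,-0.9,0,0],
    [-0.7,-10,-1.5,0,0],
    [-0.7,-15,-2,2,0],
    [-0.7,-15,-2,10,0],
    [-0.7,0,0,10,0],
    [-0.7,0,0,0,0],
  ],
)

```text
t: 16.65
ee_pos: [438.3, -230.3, 197.4]
tool_rot: [-0.231, 3.129, -0.004]
contact_force: [1.0, 0.0, -3.0]
grip_width: 23.1
grip_force: 26.4
```

```bash
python3 - <<'E'
from h import *
t=imaging.get_image("top")["image"];s=imaging.get_image("side")["image"]
a=cv2.resize(t[170:270,225:395],None,fx=3,fy=3,interpolation=cv2.INTER_CUBIC); b=cv2.resize(s[140:300,295:395],(188,300),interpolation=cv2.INTER_CUBIC)
cv2.imwrite("pics/p2.png",np.hstack([a,b])[:,:,::-1]); o=bot.get_obs(); print(o["ee_pos"],o["contact_force"])
E
```

```text
[ 438.21305011 -229.69533977  195.63488006] [-1.32796224  0.20972989 -2.11706897]
```

View pics/p2.png

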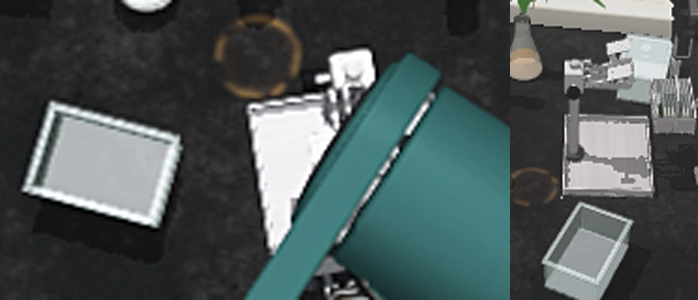

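The rack is off the hook and held, and the keeper looks sprung back. I'll fit the dish rim precisely from the unoccluded top and side views while carrying the rack over, keeping the path low and clear of the cord.

```bash
python3 - <<'E'
from h import *
import pickle
from scipy.optimize import least_squares
t=pickle.load(open("top.pkl","rb"));s=pickle.load(open("side.pkl","rb"))
def quad(d,u0,v0,u1,v1,th):
    g=cv2.cvtColor(d["image"],cv2.COLOR_RGB2GRAY)[v0:v1,u0:u1]
    m=cv2.morphologyEx((cv2.resize(g,None,fx=4,fy=4,interpolation=cv2.INTER_LINEAR)>th).astype(np.uint8),cv2.MORPH_CLOSE,np.ones((9,9)))
    c=max(cv2.findContours(m,cv2.RETR_EXTERNAL,cv2.CHAIN_APPROX_NONE)[0],key=cv2.contourArea)
    h=cv2.convexHull(c); e=cv2.approxPolyDP(h,12,True)[:,0]
    return (e+.5)/4-.5+[u0,v0]
for n,d,b in(("top",t,(228,195,294,260)),("side",s,(305,242,370,308))):
    for th in((85,100,120) if n=="top" else (100,120)):
        q=quad(d,*b,th); P=np.array([onz(d,u,v,52) for u,v in q])
        print(n,th,q.round(1).tolist(),P[:,:2].round(1).tolist())
        if len(P)==4:
            L=[np.linalg.norm(P[i]-P[i-1]).round(1) for i in range(4)]
            i=int(np.argmax(L)); e=P[i]-P[i-1]; f=P[(i+1)%4]-P[(i+2)%4]; w=e+f; w=w*np.sign(w[1])
            print(P.mean(0).round(1),L,"yaw",np.arctan2(-w[0],w[1]).round(3))
E
```

```text
top 85 [[240.9, 203.6], [284.4, 214.6], [277.1, 245.1], [231.9, 233.1]] [[571.5, 28.7], [542.8, -76.9], [469.8, -59.7], [500.1, 48.7]]
[521.1 -14.8  52. ] [np.float64(74.1), np.float64(109.5), np.float64(75.0), np.float64(112.6)] yaw -0.269
top 100 [[241.1, 203.6], [284.4, 214.9], [276.9, 245.1], [232.1, 233.1]] [[571.5, 28.1], [542.2, -76.9], [469.8, -59.1], [500.1, 48.1]]
[520.9 -15.   52. ] [np.float64(74.1), np.float64(109.1), np.float64(74.6), np.float64(111.4)] yaw -0.274
top 120 [[241.1, 203.9], [284.1, 214.9], [276.9, 244.9], [232.4, 233.1]] [[570.9, 28.1], [542.2, -76.3], [470.4, -59.1], [500.1, 47.5]]
[520.9 -15.   52. ] [np.float64(73.4), np.float64(108.3), np.float64(73.8), np.float64(110.7)] yaw -0.27
side 100 [[331.6, 247.4], [360.1, 257.9], [340.1, 302.9], [313.4, 292.1], [311.6, 278.4]] [[541.8, -74.7], [470.9, -53.3], [500.3, 79.1], [561.3, 61.7], [572.0, 25.6]]
side 120 [[331.6, 247.6], [359.6, 257.6], [357.1, 270.9], [339.9, 302.6], [313.9, 292.1], [311.6, 279.1]] [[541.7, -73.9], [472.1, -53.9], [473.8, -13.3], [500.9, 78.6], [560.2, 61.5], [571.6, 27.7]]
```

>>> send_rows(
  deltas=[
    [-0.7,0,15,6,-0.03],
    [-0.7,0,25,6,-0.035],
    [-0.7,2,30,6,-0.035],
    [-0.7,4,30,4,-0.035],
    [-0.7,6,30,2,-0.035],
    [-0.7,10,25,0,-0.035],
    [-0.7,12,20,0,-0.035],
    [-0.7,12,15,0,-0.035],
    [-0.7,12,10,0,-0.035],
    [-0.7,10,7,0,-0.035],
    [-0.7,0,0,0,-0.035],
    [-0.7,0,0,0,-0.035],
  ],
)

```text
t: 17.95
ee_pos: [506.2, -21.7, 218.0]
tool_rot: [-0.417, -3.112, -0.0]
contact_force: [-0.5, -0.9, -3.2]
grip_width: 23.8
grip_force: 26.5
```

>>> send_rows(
  deltas=[
    [-0.7,7,3,0,0],
    [-0.7,6,4,0,-0.004],
    [-0.7,0,0,0,0],
    [-0.7,0,0,0,0],
    [-0.7,0,0,0,0],
  ],
)

```text
t: 18.45
ee_pos: [518.9, -15.5, 219.0]
tool_rot: [-0.424, -3.113, -0.0]
contact_force: [-0.4, -1.2, -3.3]
grip_width: 23.5
grip_force: 26.5
```

```bash
python3 - <<'E'
from h import *
import pickle
from scipy.spatial.transform import Rotation as R
o=bot.get_obs(); d=imaging.get_image("wrist"); s=imaging.get_image("side"); 
T=np.eye(4);T[:3,:3]=R.from_rotvec(o["tool_rot"]).as_matrix();T[:3,3]=o["ee_pos"]
d["camera_from_world"]=np.linalg.inv(T@d["mount"]);pickle.dump((o,d,s),open("w2.pkl","wb"))
print(o["ee_pos"],o["tool_rot"])
c=o["ee_pos"]; y=-.27
def rect(img,dd,hx,hy,z,c,col):
    P=[(c[0]+np.cos(y)*a-np.sin(y)*b,c[1]+np.sin(y)*a+np.cos(y)*b,z) for a,b in((-hx,-hy),(hx,-hy),(hx,hy),(-hx,hy))]
    q=np.array([proj(dd,p) for p in P]); print(q.round(0).tolist()); return q
def crop(dd,u0,v0,u1,v1,f): return cv2.resize(dd["image"][v0:v1,u0:u1],None,fx=f,fy=f,interpolation=cv2.INTER_CUBIC)
rect(None,d,38,55,52,(521,-15),0)   # dish rim
zb=c[2]-111.4
rect(None,d,27,43.5,zb+33,c,0); rect(None,d,27,43.5,zb,c,0)
a=crop(d,200,60,440,260,2.0); b=crop(s,280,180,400,320,2.5)
h=max(a.shape[0],b.shape[0]); f=lambda im:np.vstack([im,np.zeros((h-im.shape[0],im.shape[1],3),np.uint8)])
cv2.imwrite("pics/p3.png",np.hstack([f(a),f(b)])[:,:,::-1])
E
```

```text
[518.85564756 -15.51673989 218.95039057] [-4.23742966e-01 -3.11260280e+00 -9.83321152e-06]
[[263.0, 136.0], [267.0, 213.0], [376.0, 213.0], [379.0, 136.0]]
[[257.0, 162.0], [261.0, 235.0], [380.0, 235.0], [383.0, 162.0]]
[[265.0, 155.0], [268.0, 219.0], [373.0, 219.0], [376.0, 155.0]]
```

View pics/p3.png

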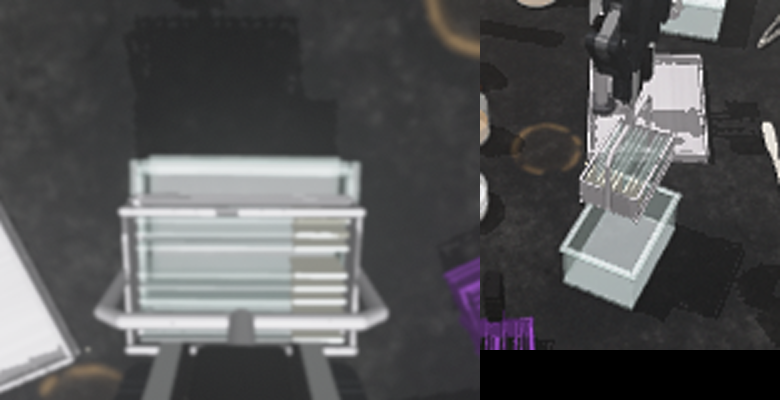

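Wrist crop: the rim's front edge spans full-image u 265 to 380 at v≈138. The rack's front bar spans u 261 to 381.5 at v≈166, parallel to the rim. The rack needs about 1.5 mm along the dish's long side. I'll shift, descend to just above the rim and check again.

>>> send_rows(
  deltas=[
    [-0.7,0.4,1.4,-8,0],
    [-0.7,0,0,-12,0],
    [-0.7,0,0,-12,0],
    [-0.7,0,0,-7,0],
    [-0.7,0,0,0,0],
    [-0.7,0,0,0,0],
    [-0.7,0,0,0,0],
  ],
)

```text
t: 19.25
ee_pos: [519.7, -14.2, 180.7]
tool_rot: [0.424, 3.112, 0.0]
contact_force: [-0.2, -0.2, -2.9]
grip_width: 23.6
grip_force: 26.5
```

```bash
python3 - <<'E'
from h import *
import pickle
from scipy.spatial.transform import Rotation as R
o=bot.get_obs(); d=imaging.get_image("wrist"); s=imaging.get_image("side")
T=np.eye(4);T[:3,:3]=R.from_rotvec(o["tool_rot"]).as_matrix();T[:3,3]=o["ee_pos"]
d["camera_from_world"]=np.linalg.inv(T@d["mount"]);pickle.dump((o,d,s),open("w3.pkl","wb"))
print(o["ee_pos"],o["tool_rot"])
c=o["ee_pos"];y=-.27;zb=c[2]-111.4
for hx,hy,z,k in((38,55,52,(521,-15)),(27,43.5,zb+33,c),(27,43.5,zb,c)):
    print([tuple(np.round(proj(d,(k[0]+np.cos(y)*a-np.sin(y)*b,k[1]+np.sin(y)*a+np.cos(y)*b,z)),1)) for a,b in((-hx,-hy),(-hx,hy),(hx,-hy),(hx,hy))])
a=cv2.resize(d["image"][115:255,235:405],None,fx=3,fy=3,interpolation=cv2.INTER_CUBIC);b=cv2.resize(s["image"][190:310,300:380],None,fx=3.5,fy=3.5,interpolation=cv2.INTER_CUBIC)
cv2.imwrite("pics/p4.png",np.hstack([a,b])[:,:,::-1])
E
```

```text
[519.70709463 -14.17707714 180.65330845] [4.23939670e-01 3.11157930e+00 1.42994887e-04]
[(np.float64(253.4), np.float64(140.0)), (np.float64(385.9), np.float64(139.9)), (np.float64(258.1), np.float64(225.8)), (np.float64(381.4), np.float64(225.7))]
[(np.float64(257.1), np.float64(161.8)), (np.float64(383.4), np.float64(161.7)), (np.float64(260.9), np.float64(234.8)), (np.float64(379.7), np.float64(234.6))]
[(np.float64(264.9), np.float64(154.6)), (np.float64(375.5), np.float64(154.5)), (np.float64(267.9), np.float64(219.3)), (np.float64(372.6), np.float64(219.2))]
```

View pics/p4.png

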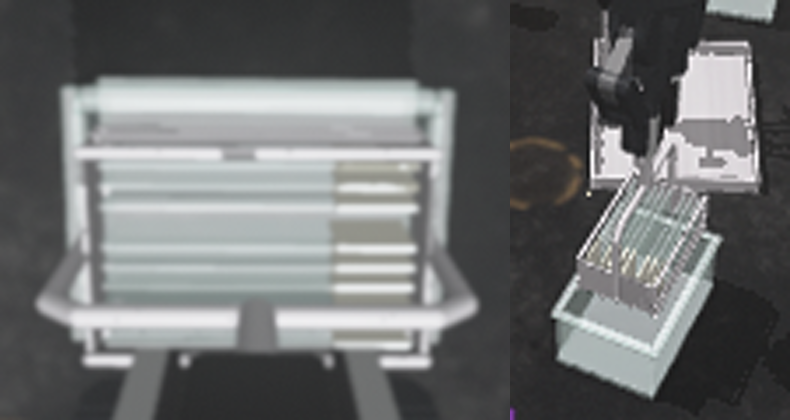

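```bash
python3 - <<'E'
from h import *
import pickle
o,d,s=pickle.load(open("w3.pkl","rb")); c=o["ee_pos"];y=-.27;A=np.array([[np.cos(y),np.sin(y)],[-np.sin(y),np.cos(y)]])
zb=c[2]-111.4
for a in(-27,27):
  for z in (0,33):
    b=43.5; p=(c[0]+np.cos(y)*a-np.sin(y)*b,c[1]+np.sin(y)*a+np.cos(y)*b,zb+z); print(a,z,np.round(proj(s,p),1))
for a in(-38,38):
    b=55; print("rim",a,np.round(proj(s,(521+np.cos(y)*a-np.sin(y)*b,-15+np.sin(y)*a+np.cos(y)*b,52)),1))
cv2.imwrite("pics/p5.png",cv2.resize(s["image"][235:310,305:370],None,fx=8,fy=8,interpolation=cv2.INTER_CUBIC)[:,:,::-1])
E
```

```text
-27 0 [340.8 281. ]
-27 33 [341.3 271.3]
27 0 [318.4 272.6]
27 33 [318.4 262.9]
rim -38 [342.6 291.1]
rim 38 [311.3 279.2]
```

View pics/p5.png

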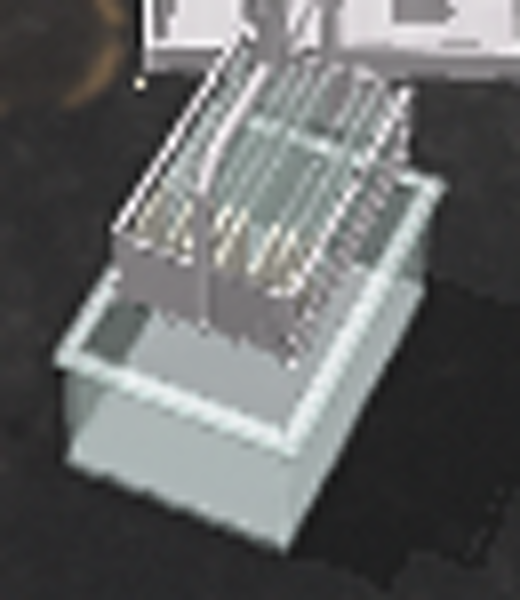

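The side crop shows the rack's end corners (319.4,271) and (341.6,280.3) sitting inside the rim's end corners (312.3,280) and (341.3,291.3). It's well centred and needs about +1 mm in x. I'll lower it in monitored steps.

>>> send_rows(
  deltas=[
    [-0.7,1,-0.3,0,0],
    [-0.7,0,0,-4,0],
    [-0.7,0,0,-4,0],
    [-0.7,0,0,-4,0],
    [-0.7,0,0,0,0],
    [-0.7,0,0,-2,0],
    [-0.7,0,0,-2,0],
    [-0.7,0,0,-2,0],
    [-0.7,0,0,0,0],
  ],
)

```text
t: 20.25
ee_pos: [520.2, -14.4, 161.7]
tool_rot: [-0.424, -3.112, -0.0]
contact_force: [-0.4, 0.3, -3.2]
grip_width: 23.7
grip_force: 26.5
```

>>> send_rows(
  deltas=[
    [-0.7,0,0,-1,0],
    [-0.7,0,0,-1,0],
    [-0.7,0,0,-1,0],
    [-0.7,0,0,0,0],
  ],
)

```text
t: 20.65
ee_pos: [520.2, -14.4, 158.9]
tool_rot: [-0.424, -3.113, -0.0]
contact_force: [0.5, -0.5, -3.0]
grip_width: 23.6
grip_force: 26.5
```

>>> send_rows(
  deltas=[
    [-0.7,0,0,-1,0],
    [-0.7,0,0,-1,0],
    [-0.7,0,0,-1,0],
    [-0.7,0,0,0,0],
  ],
)

```text
t: 21.05
ee_pos: [520.2, -14.4, 155.8]
tool_rot: [-0.424, -3.112, -0.0]
contact_force: [-0.3, -1.0, -2.1]
grip_width: 24.0
grip_force: 26.5
```

>>> send_rows(
  deltas=[
    [-0.7,0,0,-1,0],
    [-0.7,0,0,-1,0],
    [-0.7,0,0,-1,0],
    [-0.7,0,0,0,0],
  ],
)

```text
t: 21.45
ee_pos: [520.2, -14.4, 152.8]
tool_rot: [-0.424, -3.112, -0.0]
contact_force: [1.2, 0.7, -3.1]
grip_width: 23.7
grip_force: 26.5
```

>>> send_rows(
  deltas=[
    [-0.7,0,0,-1.5,0],
    [-0.7,0,0,-1.5,0],
    [-0.7,0,0,-1.5,0],
    [-0.7,0,0,-1.5,0],
    [-0.7,0,0,0,0],
  ],
)

```text
t: 21.95
ee_pos: [520.1, -14.4, 146.7]
tool_rot: [-0.424, -3.112, -0.0]
contact_force: [-1.0, 0.3, -3.3]
grip_width: 23.5
grip_force: 26.5
```

>>> send_rows(
  deltas=[
    [-0.7,0,0,-1.5,0],
    [-0.7,0,0,-1.5,0],
    [-0.7,0,0,-1.5,0],
    [-0.7,0,0,-1.5,0],
    [-0.7,0,0,0,0],
  ],
)

```text
t: 22.45
ee_pos: [520.1, -14.4, 140.7]
tool_rot: [-0.424, -3.112, -0.0]
contact_force: [-1.1, -0.8, -2.4]
grip_width: 23.4
grip_force: 26.5
```

>>> send_rows(
  deltas=[
    [-0.7,0,0,-1.5,0],
    [-0.7,0,0,-1.5,0],
    [-0.7,0,0,-1.5,0],
    [-0.7,0,0,-1.5,0],
    [-0.7,0,0,0,0],
  ],
)

```text
t: 22.95
ee_pos: [520.1, -14.4, 134.7]
tool_rot: [-0.424, -3.112, -0.0]
contact_force: [0.4, 0.1, -2.4]
grip_width: 23.9
grip_force: 26.5
```

>>> send_rows(
  deltas=[
    [-0.7,0,0,-1.5,0],
    [-0.7,0,0,-1.5,0],
    [-0.7,0,0,-1.5,0],
    [-0.7,0,0,-1.5,0],
    [-0.7,0,0,0,0],
  ],
)

```text
t: 23.45
ee_pos: [520.1, -14.4, 128.7]
tool_rot: [-0.424, -3.112, -0.0]
contact_force: [0.4, 0.3, -2.8]
grip_width: 23.6
grip_force: 26.5
```

>>> send_rows(
  deltas=[
    [-0.7,0,0,-1.5,0],
    [-0.7,0,0,-1.5,0],
    [-0.7,0,0,-1.5,0],
    [-0.7,0,0,-1.5,0],
    [-0.7,0,0,0,0],
  ],
)

```text
t: 23.95
ee_pos: [520.1, -14.4, 122.7]
tool_rot: [-0.424, -3.112, -0.0]
contact_force: [0.2, 0.1, -3.1]
grip_width: 23.6
grip_force: 26.5
```

>>> send_rows(
  deltas=[
    [-0.7,0,0,-1,0],
    [-0.7,0,0,-1,0],
    [-0.7,0,0,-1,0],
    [-0.7,0,0,0,0],
  ],
)

```text
t: 24.35
ee_pos: [520.2, -14.4, 119.8]
tool_rot: [-0.424, -3.112, -0.0]
contact_force: [-0.0, 0.2, -3.5]
grip_width: 23.3
grip_force: 26.5
```

>>> send_rows(
  deltas=[
    [-0.7,0,0,-0.7,0],
    [-0.7,0,0,-0.7,0],
    [-0.7,0,0,-0.6,0],
    [-0.7,0,0,0,0],
  ],
)

```text
t: 24.75
ee_pos: [520.3, -14.4, 117.9]
tool_rot: [-0.424, -3.113, -0.0]
contact_force: [-0.7, -0.4, -3.1]
grip_width: 23.3
grip_force: 26.5
```

>>> send_rows(
  deltas=[
    [-0.7,0,0,-0.7,0],
    [-0.7,0,0,-0.7,0],
    [-0.7,0,0,0,0],
  ],
)

```text
t: 25.05
ee_pos: [520.2, -14.4, 116.5]
tool_rot: [-0.424, -3.113, -0.0]
contact_force: [1.3, -0.7, -2.7]
grip_width: 23.7
grip_force: 26.5
```

>>> send_rows(
  deltas=[
    [-0.7,0,0,-0.7,0],
    [-0.7,0,0,-0.7,0],
    [-0.7,0,0,0,0],
  ],
)

```text
t: 25.35
ee_pos: [520.5, -14.4, 115.8]
tool_rot: [0.424, 3.112, 0.0]
contact_force: [-0.4, 0.6, -0.4]
grip_width: 23.5
grip_force: 26.8
```

The weight has come off at the expected floor height, so I'll settle it a little more and then release.

>>> send_rows(
  deltas=[
    [-0.7,0,0,-0.4,0],
    [-0.7,0,0,0,0],
  ],
)

```text
t: 25.55
ee_pos: [520.6, -14.4, 115.7]
tool_rot: [0.424, 3.112, 0.0]
contact_force: [-1.1, 1.3, 3.3]
grip_width: 23.5
grip_force: 27.2
```

>>> send_rows(
  deltas=[
    [-0.42,0,0,0,0],
    [-0.38,0,0,0,0],
    [-0.3,0,0,0,0],
    [-0.2,0,0,0,0],
    [-0.1,0,0,0,0],
    [-0.1,0,0,0,0],
  ],
)

```text
t: 26.15
ee_pos: [520.3, -14.4, 114.8]
tool_rot: [0.424, 3.113, 0.0]
contact_force: [0.1, 0.5, -0.0]
grip_width: 38.6
grip_force: 0.0
```

>>> send_rows(
  deltas=[
    [-0.1,0,0,5,0],
    [-0.1,0,0,10,0],
    [-0.1,0,0,20,0],
    [-0.1,0,0,30,0],
    [-0.1,0,0,30,0],
    [-0.1,-35,0,10,0],
    [-0.1,-40,0,0,0],
    [-0.1,-40,0,0,0],
    [-0.1,-40,0,0,0],
    [-0.1,-30,0,0,0],
    [-0.1,0,0,0,0],
    [-0.1,0,0,0,0],
  ],
)

```text
t: 27.35
ee_pos: [335.6, -14.5, 221.1]
tool_rot: [0.424, 3.109, -0.0]
contact_force: [0.6, -0.8, -0.4]
grip_width: 38.7
grip_force: 0.0
```

```bash
python3 - <<'E'
from h import *
o=bot.get_obs();print(o["t"],o["ee_pos"],o["contact_force"])
t=imaging.get_image("top")["image"];s=imaging.get_image("side")["image"]
a=cv2.resize(t[185:265,225:385],None,fx=3,fy=3,interpolation=cv2.INTER_CUBIC); b=cv2.resize(s[150:310,300:395],None,fx=3,fy=3,interpolation=cv2.INTER_CUBIC)
z=np.zeros((480,480,3),np.uint8); z[:240]=a
cv2.imwrite("pics/p6.png",np.hstack([z,b])[:,:,::-1])
E
```

```text
27.35 [335.62824859 -14.50513838 221.10849874] [ 0.63698819 -0.77020715 -0.35841472]
```

View pics/p6.png

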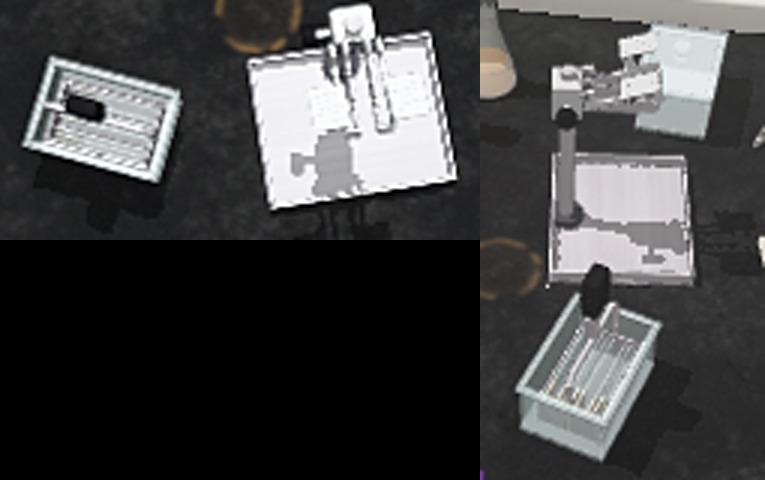

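The last view shows the rack standing upright and centred in the open dish, with its grip at (85,107) in the top crop. The wings slope up at (640,80) as they did at the start, so the keeper is shut, and the arm is clear.

```bash
python3 -c "
from plant import bot
print(bot.job_done())"
```

```text
the job is handed in; nothing more can be done
None
```

The rack is off the hook and stands upright on the bottom of the open dish, with the grip released, the keeper sprung shut and the arm clear; the job was handed in at about 27 s, and no verdict came back.

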